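# Lock a tube rack into the mixer

## Task

Flip the stop bar of the blue mixer down across its bay, then set the narrow white tube rack down upright at the open end of the bay and push it in under the bridge until it stands against the bar. Then turn the knob on the bridge clockwise, taking it afresh as often as needed, until it clicks past its detent and stays locked. Keep the rack upright, and leave the other things on the bench where they are.

Things in the scene. Friction and masses are not known exactly. Their poses are not given: they have to be found in the camera images.
- rack_mid (a point): Centre of the narrow white tube rack, half-way up its block; loose, about 0.3 kg, both ends alike. Block 46 mm (its x) by 140 mm (its y, long axis) by 55 mm (z, up); two rows of capped tubes within 40 x 125 mm stand out of its top, to 80 mm above its underside. It starts on the bench. Grip it across the 46 mm, about 12 mm above this point.
- bay_home (a point): Point on the bay floor (platform of the low blue mixer, 40 mm above the bench), straight below the knob. Mixer axes: y along the bay from the open end to the stop bar, x across, z up. The mixer is fixed; 170 mm in x, y = -190 to +120 mm. Home = rack centre straight above this point (27.5 mm up), long axis along y; its end face (y = +70 mm) then touches the lowered bar.
- bridge (a point): Middle of the top of the bridge plate over the bay (under the knob's round housing, 62 mm across), 104 mm above bay_home, mixer axes. Cheeks 10 mm thick, 52 mm apart, y = -25 to +25 mm, carry a plate 72 mm wide in x, 10 mm thick. A rubber hold-down shoe hangs below it, 86 mm above the floor, and comes 4 mm down as the knob turns, never touching the rack. The rack with its tubes passes under it; a hand holding the rack does not.
- bay_entry (a point): Point on the bay floor 108 mm before bay_home (y = -108 mm), mixer axes. A rack set down with its middle above it, long axis along y, stands clear, 13 mm before the bridge cheeks. Low guides 12 mm high and 56 mm apart run along both sides from y = -178 to -28 mm; beyond the bridge they are 52 mm apart. The floor ends at y = -185 mm.
- gate_pivot (a point): Pivot of the stop bar, at x = -47, y = +75 mm in mixer axes, 30 mm above the bay floor (same axes as bay_home). The bar turns about y. A fixed post beside it (y = +84 to +92 mm, 14 mm wide) reaches 15 mm above the pivot.
- gate (a joint): Angle of the steel stop bar: 0 = straight up from its pivot, 1.57 = lowered, lying level across the bay towards mixer +x on its rest. Bar 12 mm thick, 10 mm wide along y, reaching 99 mm from the pivot. Hinge drag 0.025 N m: it stays where it is left while near upright and sinks by its own weight beyond about 1 rad; make sure it lies fully down.
- gate_tip (a point): Free end of the stop bar, 99 mm from the pivot, on the bar's middle line.
- knob_grip (a point): On the upright axis of the black bar knob on the bridge, at the height to grip, 142 mm above the bay floor. Mixer axes, not turning with the knob. Grip bar 42 mm long, 14 mm thick, from 18 mm below this point (where a disc of 22 mm radius begins) to 18 mm above it. A white mark lies on the half that points to mixer -x at angle 0.
- knob (a joint): Knob angle, growing clockwise seen from above, 0 to 2.85 rad (end stop). At 0 the grip bar lies along mixer x. Drag 0.06 N m; it stays where left below 1.9 rad, then a sprung detent resists (up to about 0.32 N m in all) and throws it back if let go before its crest at 2.35 rad. Past the crest it snaps on by itself to 2.75 or more and stays. Best done in two grasps or more of up to 1.5 rad.
- big_rack: Bystander to leave alone: the wide tube rack, white block 78 x 190 x 55 mm (80 mm to the caps); origin at the centre of its underside.
- bottle: Bystander to leave alone: amber bottle, 60 mm across, 150 mm tall; origin at the centre of its underside.
- jar: Bystander to leave alone: clear closed jar, 64 mm across, 75 mm tall; origin at the centre of its underside.
- beaker: Bystander to leave alone: clear plastic beaker, 84 mm across, 100 mm tall; origin at the centre of its underside.
- tip_box: Bystander to leave alone: grey box with clear lid, 80 x 120 x 62 mm; origin at the centre of its underside.
- marker: Bystander to leave alone: felt marker lying on the bench, 120 x 13 x 13 mm; origin at the centre of its underside.
Things that resemble listed ones, but are neither listed nor needed, are in the scene too. What is shaped like the part that bears rack_mid but pink or red is not meant.

How it is judged:
By the outcome, as a careful person would: the job done as asked, in the order asked, and still so for the second after the job is handed in, with the robot touching nothing.
It also fails if it takes over 72 s, if anything falls off the work surface, if the arm or the gripper's body presses on something with over 40 N, if the wrist force passes 120 N, or if a joint passes its speed limit or range.

## Robot

A 7-joint arm with a two-finger parallel gripper is mounted at the origin on the work surface. World frame = base frame: x ahead of the robot, y to its left, z up, the work surface at z = 0. Lengths are in m, angles in rad, forces in N, time in s.
With the tool pointing down it reaches from about 0.425 to 0.95 m from the base axis. Payload 4.7 kg.
Tool frame: the origin (TCP) lies midway between the tips of the shut fingers; the grasp point (between the pads) lies 19 mm behind it (hold_point_z is the distance from the TCP to the grasp point, in m); z points along the fingers, y is the line along which they close (so a half turn about z gives the same grasp; the last joint's range is limited). The gripper opens to 85 mm and grips with 20 to 120 N. Pads are 22 mm wide; open, the fingers measure 114 mm over their backs; the gripper's body (76 mm by 85 mm) begins 54 mm behind the grasp point. The pads swing forward as they close: fully open they stand 13 mm farther back than shut.
Start: joints at [1.156, 0.469, -0.049, 1.532, 0.024, 1.141, -0.082], TCP at [0.254, -0.625, 0.231] pointing down, gripper open.
Joint ranges: [-2.59, 2.59], [-0.33, 1.99], [-1.39, 1.29], [0.1, 2.45], [-1.04, 4.18], [0.21, 1.99], [-2.66, 2.66]. Speed limits (rad/s): [2.57, 2.57, 3.14, 3.14, 3.14, 3.14, 3.14].

## Interface

Orientations are given as a rotation vector (axis times angle).
In Python, from plant import state, get_image, job_done, hold_point_z gives the robot as it stands.
- The arm moves only by the tool drive_tool, never from a script. Its argument "deltas" is one flat list of numbers, 5 for each row, row after row: the gripper's target within -1 to 1 (shut at 1, half-way at 0, fully open at -1), then the shift along the tool's x, y, z scaled (see below), then the turn about the tool's z scaled (see below). A call has 1 to 5 rows; each row shifts and turns the commanded pose from where the row before left it, along the tool's axes as they then stand; what a row does not reach is not made up. The controller multiplies each number of a shift by 0.03 m and each number of a turn by pi/2 rad. A row lasts 1/12 s, in which the tool goes at most 41.7 mm and 7.16 degrees, less where a joint would pass 70% of its speed; a pose out of reach is approached as far as the arm can. A call with a number of a shift or a turn outside -1 to 1 is refused whole. A call with a gripper value outside its range is refused whole. The fingers move at their own pace and stop on an object; "force" is the grip in N (left out, the last holds). Time passes only in rows, so rows that do not move let the fingers close. It gives the time, the measured TCP pose, the force, the opening and the grip force at its end, in the units of the state.
- state(): the state, without advancing time (a new reading comes with each control period).
- get_image(name): name is "scene" or "top" or "wrist"; returns a dict with "color" (420x560x3 uint8, red, green, blue), "fx", "fy", "cx", "cy" (pixels), "dist" ([k1, k2, p1, p2, k3] as OpenCV has them; the pictures are not rectified), "origin" and "orientation" of the camera in the world. Camera axes: x right, y down, z forward; pixel columns grow to the right and rows downward; lengths in m; the calibration is good to about 2 mm. A picture is of the moment at which its call begins. There is no depth.
- job_done(): hands the job in; it is judged then, once.
The state is a dict: "clock": time; "joint_pos": joint angles; "joint_vel": joint speeds; "tau": joint torques, N m; "ee_pos": TCP position; "orientation": TCP orientation; "contact_force": force on the tool from outside, world axes, zero at the start; "ft_torque": the same for the moment, N m; "width": opening from 0.0 (shut) to 1.0 (fully open); "gripper_force": force on a finger pad.
Only numpy, scipy, OpenCV 4.12 (cv2) and the standard library are available. Lean on these libraries where they do the work, as an engineer would, in place of code of your own. Each camera call takes 0.05 s, during which the arm holds its last target. There are 200 camera calls.

## Working session

There is one attempt and no reset: what is moved stays moved. The work goes in short steps, Python scripts to look and compute and a tool call to move; the robot and the scene stay as the last step left them, time stands still between calls to the robot, and variables do not carry over. Pictures are saved under pics/ and viewed, at most 10 in all, crops included, and the job is handed in when it is done.

Besides the shell and the picture viewer there is one more tool, called after "Call:" in YAML: its name, and indented under it one key for each argument. drive_tool: Moves the arm, as the interface text tells. Its arguments: {"type":"object","properties":{"deltas":{"type":"array"},"force":{"type":"number"}},"required":["deltas"]}

```bash
mkdir -p pics; ls
python3 - <<'E'
from plant import *
import cv2,numpy as np,pickle
d={}
for n in("scene","top"):
    i=get_image(n);d[n]=i
    cv2.imwrite(f"pics/{n}0.png",i["color"][:,:,::-1]); print(n,i["origin"],i["orientation"],i["fx"],i["dist"])
pickle.dump(d,open("im0.pkl","wb"))
print(state(),hold_point_z)
E
```

```text
pics
scene [ 1.1715522  -0.9901479   0.82608612] [-2.06362709 -0.67788469  0.35740954] 400.5834506770411 [-0.04240564  0.          0.          0.          0.        ]
top [ 0.42962192 -0.1079231   1.47239544] [-2.14700584  2.20181095 -0.08608372] 495.66611012534264 [-0.08221898  0.          0.          0.          0.        ]
{'clock': 0.1, 'joint_pos': array([ 1.15609643,  0.46939676, -0.04860653,  1.53358511,  0.0241352 ,
        1.14101681, -0.08233101]), 'joint_vel': array([-1.39112801e-06, -1.59873028e-03,  3.64241656e-04, -3.35912990e-03,
       -1.73911927e-03,  2.36013784e-03, -3.73488960e-05]), 'tau': array([-1.77277579e-04, -5.11515892e+01, -4.72337496e-02, -2.38392967e+01,
        1.07244635e-02,  4.33670764e-03, -5.90409684e-06]), 'ee_pos': array([ 0.25381084, -0.62488606,  0.23033766]), 'orientation': array([-3.08158375e+00, -6.01959066e-01,  6.87218975e-04]), 'contact_force': array([-0.45860988, -1.08967512, -0.41851348]), 'ft_torque': array([ 0.00904802, -0.02080631,  0.02316036]), 'gripper_force': 0.0, 'width': 1.0009844192693331} 0.0187
```

View pics/top0.png

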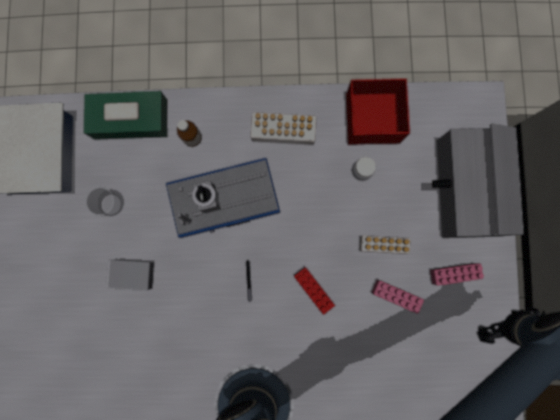

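View pics/scene0.png

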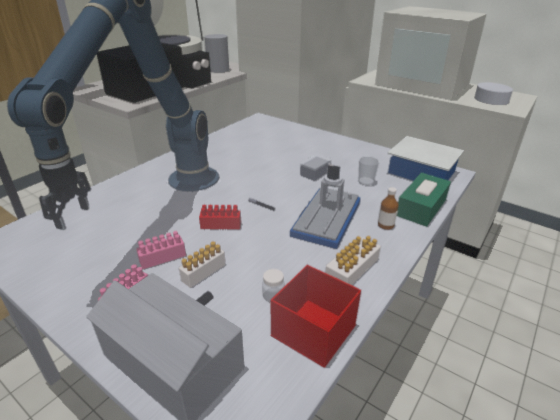

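The top view shows the narrow rack at about (386,244), the mixer at about (222,198), the knob at about (204,195), and the upright bar with its post at about (185,218). The bay's open end faces image right, which is world -y.

```bash
cat > h.py <<'E'
import cv2,numpy as np
from scipy.spatial.transform import Rotation as R
def K(i): return np.array([[i["fx"],0,i["cx"]],[0,i["fy"],i["cy"]],[0,0,1.]])
def p2w(i,uv,z):
    uv=np.array(uv,float).reshape(-1,1,2)
    n=cv2.undistortPoints(uv,K(i),np.array(i["dist"])).reshape(-1,2)
    d=R.from_rotvec(i["orientation"]).apply(np.c_[n,np.ones(len(n))]); o=np.array(i["origin"])
    return o+d*((z-o[2])/d[:,2])[:,None]
def w2p(i,P):
    r=R.from_rotvec(i["orientation"]).inv(); P=np.array(P,float).reshape(-1,3)
    return cv2.projectPoints(P,r.as_rotvec(),-r.apply(i["origin"]),K(i),np.array(i["dist"]))[0].reshape(-1,2)
E
python3 - <<'E'
import pickle;from h import *
d=pickle.load(open("im0.pkl","rb"));t=d["top"];im=t["color"][:,:,::-1]
a=cv2.resize(im[150:246,160:288],(800,600),interpolation=cv2.INTER_CUBIC)
b=cv2.resize(im[226:262,352:418],(396,216),interpolation=cv2.INTER_CUBIC)
a[384:,404:]=b
cv2.imwrite("pics/crop.png",a)
print(p2w(t,[(204,195)],.182),p2w(t,[(386,244)],.08))
E
```

```text
[[0.593223   0.10650172 0.182     ]] [[ 0.45435342 -0.38669152  0.08      ]]
```

View pics/crop.png

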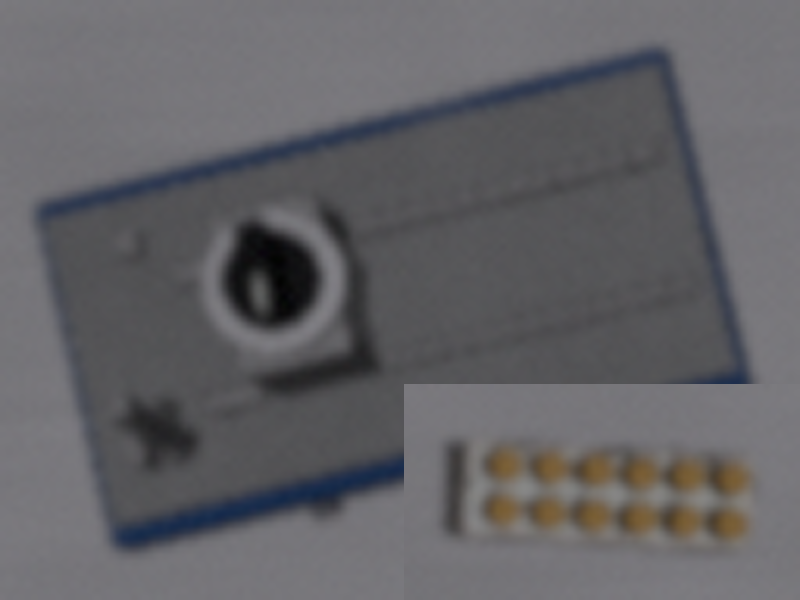

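Run:
```python
import pickle;from h import *
from scipy.optimize import least_squares
d=pickle.load(open("im0.pkl","rb"));t=d["top"]
c=np.array([(42,212),(663,50),(744,375),(118,530)])/6.25+[160,150]
m=np.array([(85,120),(85,-190),(-85,-190),(-85,120)])/1000
for z in(.03,.04):
    w=p2w(t,c,z)[:,:2]
    f=lambda p:(m@np.array([[np.cos(p[2]),np.sin(p[2])],[-np.sin(p[2]),np.cos(p[2])]])+p[:2]-w).ravel()
    s=least_squares(f,[.59,.1,0]);print(z,s.x,s.fun.round(4))
k=np.array([(505,463),(733,475),(730,524),(500,510)]);k=(k-[404,384])/6+[352,226]
w=p2w(t,k,.08)[:,:2];print(w,w.mean(0));v=(w[0]+w[3]-w[1]-w[2]);print("rack y-axis ang",np.arctan2(v[1],v[0]),np.linalg.norm(v)/2)
k=np.array([(274,278)])/6.25+[160,150];print(p2w(t,k,.160))
```

```text
0.03 [0.59871598 0.11120294 0.22410962] [ 0.0065  0.0048  0.0061 -0.0019 -0.0045 -0.0052 -0.0081  0.0023]
0.04 [0.59748974 0.10992034 0.2241096 ] [ 0.0067  0.0059  0.0069 -0.0028 -0.0048 -0.0063 -0.0088  0.0032]
[[ 0.46922424 -0.33876866]
 [ 0.46069791 -0.4460277 ]
 [ 0.43780196 -0.44361203]
 [ 0.44731795 -0.33558896]] [ 0.45376051 -0.39099934]
rack y-axis ang 1.4871839145825279 0.10801841227505915
[[0.59742481 0.11057344 0.16      ]]
```

```bash
cat >> h.py <<'E'
def psi(s):
    x=R.from_rotvec(s["orientation"]).apply([1,0,0]); return np.arctan2(x[1],x[0])
def plan(target,yaw=None,n=10,s=None):
    """print rows (dx,dy,dz,turn) from the measured pose to world target, evenly over n rows"""
    if s is None:
        from plant import state; s=state()
    p=np.array(s["ee_pos"]);a=psi(s); t=0 if yaw is None else (yaw-a+np.pi)%(2*np.pi)-np.pi
    st=(np.array(target)-p)/n
    print("at",p.round(4),"psi",round(a,4),"shift",(st*n).round(4),"turn",round(t,4),"F",np.round(s["contact_force"],1),"t",round(s["clock"],2),"w",round(s["width"],3))
    for i in range(n):
        b=a+t*i/n; c,q=np.cos(b),np.sin(b)
        r=np.array([c*st[0]+q*st[1], q*st[0]-c*st[1], -st[2]])/.03
        print((*r.round(3).tolist(),round(-t/n/(np.pi/2),4)))
        if t==0: print(" x",n);break
H=np.array([.5975,.110,.04]);MY=.224
def M(x,y,z=0):
    c,q=np.cos(MY),np.sin(MY); return H+[c*x-q*y,q*x+c*y,z]
E
python3 - <<'E'
from h import *
plan([.454,-.391,.27],1.487,10)
E
```

```text
at [ 0.2538 -0.6249  0.2303] psi 0.3858 shift [0.2002 0.2339 0.0397] turn 1.1012 F [-0.5 -1.1 -0.4] t 0.1 w 1.001
(0.912, -0.471, -0.132, np.float64(-0.0701))
(0.958, -0.368, -0.132, np.float64(-0.0701))
(0.993, -0.261, -0.132, np.float64(-0.0701))
(1.015, -0.15, -0.132, np.float64(-0.0701))
(1.026, -0.038, -0.132, np.float64(-0.0701))
(1.023, 0.075, -0.132, np.float64(-0.0701))
(1.009, 0.187, -0.132, np.float64(-0.0701))
(0.982, 0.297, -0.132, np.float64(-0.0701))
(0.944, 0.403, -0.132, np.float64(-0.0701))
(0.894, 0.505, -0.132, np.float64(-0.0701))
```

Call:
drive_tool:
  deltas: [-1, 0.9, -0.47, -0.13, -0.07, -1, 0.95, -0.37, -0.13, -0.07, -1, 0.99, -0.26, -0.13, -0.07, -1, 1, -0.15, -0.13, -0.07, -1, 1, -0.04, -0.13, -0.07]
  force: 40

```text
clock: 0.52
ee_pos: [0.3533, -0.5081, 0.2506]
orientation: [-2.799, -1.424, 0.0]
contact_force: [0.4, 0.2, -0.2]
width: 1.001
gripper_force: 0.0
```

Call:
drive_tool:
  deltas: [-1, 1, 0.07, -0.13, -0.07, -1, 1, 0.19, -0.13, -0.07, -1, 0.98, 0.3, -0.13, -0.07, -1, 0.94, 0.4, -0.13, -0.07, -1, 0.9, 0.5, -0.13, -0.07]

```text
clock: 0.93
ee_pos: [0.4526, -0.3921, 0.2701]
orientation: [-2.308, -2.13, 0.0]
contact_force: [0.9, 0.6, 1.0]
width: 1.001
gripper_force: 0.0
```

Call:
drive_tool:
  deltas: [-1, 0, 0, 0, 0, -1, 0, 0, 0, 0]

```text
clock: 1.1
ee_pos: [0.4536, -0.3913, 0.2703]
orientation: [-2.31, -2.129, -0.001]
contact_force: [0.0, -1.6, -0.1]
width: 1.002
gripper_force: 0.0
```

Run:
```python
from h import *; from plant import *; import pickle
i=get_image("wrist");pickle.dump(i,open("w1.pkl","wb"));cv2.imwrite("pics/w1.png",i["color"][:,:,::-1]);print(i["origin"],i["orientation"],i["fx"])
plan(M(-90,75,.25) if 0 else M(-.09,.075,.23),MY+np.pi/2,22)
```

```text
[ 0.45988825 -0.31331107  0.41233278] [ 2.82361337 -0.1144815  -0.01680336] 291.87329732798327
at [ 0.452  -0.3932  0.27  ] psi 1.4856 shift [ 0.0411  0.5564 -0.    ] turn 0.3092 F [ 0.1 -0.4  0.6] t 1.15 w 0.998
(0.845, -0.01, 0.0, np.float64(-0.0089))
(0.845, 0.002, 0.0, np.float64(-0.0089))
(0.845, 0.014, 0.0, np.float64(-0.0089))
(0.845, 0.026, 0.0, np.float64(-0.0089))
(0.844, 0.038, 0.0, np.float64(-0.0089))
(0.844, 0.05, 0.0, np.float64(-0.0089))
(0.843, 0.062, 0.0, np.float64(-0.0089))
(0.842, 0.073, 0.0, np.float64(-0.0089))
(0.841, 0.085, 0.0, np.float64(-0.0089))
(0.84, 0.097, 0.0, np.float64(-0.0089))
(0.838, 0.109, 0.0, np.float64(-0.0089))
(0.837, 0.121, 0.0, np.float64(-0.0089))
(0.835, 0.132, 0.0, np.float64(-0.0089))
(0.833, 0.144, 0.0, np.float64(-0.0089))
(0.831, 0.156, 0.0, np.float64(-0.0089))
(0.829, 0.167, 0.0, np.float64(-0.0089))
(0.826, 0.179, 0.0, np.float64(-0.0089))
(0.824, 0.191, 0.0, np.float64(-0.0089))
(0.821, 0.202, 0.0, np.float64(-0.0089))
(0.818, 0.214, 0.0, np.float64(-0.0089))
(0.815, 0.225, 0.0, np.float64(-0.0089))
(0.812, 0.237, 0.0, np.float64(-0.0089))
```

View pics/w1.png

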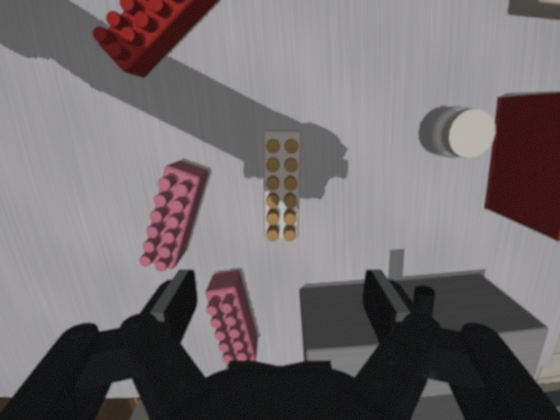

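The wrist view shows the rack upright at the image centre. Its cap corners are at (273,146), (291,146), (290,233) and (273,233).

Run:
```python
from h import *; import pickle
i=pickle.load(open("w1.pkl","rb"))
w=p2w(i,[(273,146),(291,146),(290,233),(273,233)],.08)[:,:2];print(w,w.mean(0));v=w[0]+w[1]-w[2]-w[3];print(np.arctan2(v[1],v[0]),np.linalg.norm(v)/2)
w=p2w(i,[(264,131),(300,131)],.055);print(w)
print(M(-.09,.03,.23))
```

```text
[[ 0.45064658 -0.34027103]
 [ 0.47065709 -0.34189043]
 [ 0.46224692 -0.44567133]
 [ 0.4415274  -0.44398255]] [ 0.4562695  -0.39295383]
1.4865145820783534 0.10411578140288352
[[ 0.44086375 -0.32405221  0.055     ]
 [ 0.48329982 -0.32748244  0.055     ]]
[0.50308455 0.11925867 0.27      ]
```

Call:
drive_tool:
  deltas: [0, 0.9, 0, 0, -0.02, 0, 0.9, 0.02, 0, -0.02, 0.5, 0.9, 0.05, 0, -0.02, 0.8, 0.9, 0.08, 0, -0.02, 1, 0.9, 0.11, 0, -0.02]

```text
clock: 1.57
ee_pos: [0.4618, -0.259, 0.2698]
orientation: [-2.143, -2.296, 0.002]
contact_force: [0.2, 0.0, 1.3]
width: 0.297
gripper_force: 0.0
```

Call:
drive_tool:
  deltas: [1, 0.9, 0.14, 0, -0.02, 1, 0.9, 0.17, 0, -0.02, 1, 0.9, 0.2, 0, -0.02, 1, 0.9, 0.2, 0, -0.02, 1, 0.9, 0.2, 0, -0.017]

```text
clock: 1.98
ee_pos: [0.4714, -0.1206, 0.2701]
orientation: [1.96, 2.455, -0.001]
contact_force: [1.3, 0.3, 0.1]
width: 0.0
gripper_force: 0.0
```

Call:
drive_tool:
  deltas: [1, 0.9, 0.2, 0, 0, 1, 0.9, 0.2, 0, 0, 1, 0.9, 0.2, 0, 0, 1, 0.9, 0.2, 0, 0, 1, 0, 0, 0, 0]

```text
clock: 2.4
ee_pos: [0.4708, -0.0051, 0.2706]
orientation: [-1.95, -2.462, -0.003]
contact_force: [-0.4, 0.3, -0.3]
width: -0.0
gripper_force: 0.0
```

Run:
```python
from h import *; from plant import *; import pickle
i=get_image("wrist");pickle.dump(i,open("w2.pkl","wb"));cv2.imwrite("pics/w2.png",i["color"][:,:,::-1]);print(i["origin"],i["orientation"],i["fx"])
plan(M(-.09,.075,.23),MY+np.pi/2,2)
```

```text
[0.4523395  0.07089657 0.41270847] [2.80965911 0.32631297 0.05388014] 291.87329732798327
at [ 0.4709 -0.0082  0.2704] psi 1.799 shift [ 0.0221  0.1713 -0.0004] turn -0.0042 F [0.  0.2 0. ] t 2.45 w -0.002
(2.698, 1.006, 0.007, np.float64(0.0014))
(2.7, 1.0, 0.007, np.float64(0.0014))
```

View pics/w2.png

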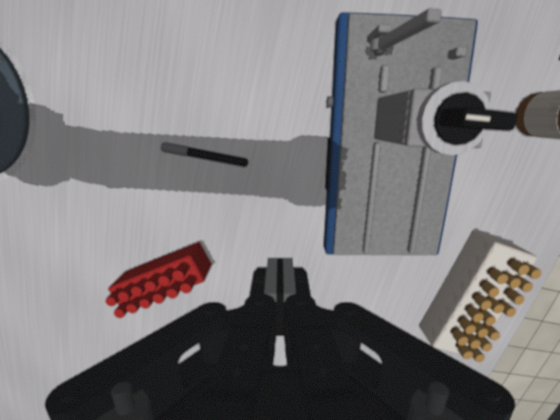

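The mixer is seen whole. Its platform corners are at (348,14), (477,20), (440,254) and (332,250), the bar tip at about (434,13), the bar foot at about (375,47), and the ring centre at about (453,118).

Run:
```python
from h import *; import pickle
from scipy.optimize import least_squares
i=pickle.load(open("w2.pkl","rb"))
pts=[((.085,.12,0),(477,20)),((.085,-.19,0),(440,254)),((-.085,-.19,0),(332,250)),((-.085,.12,0),(346,14)),((-.047,.075,.129),(432,15))]
m=np.array([p[0] for p in pts]);uv=np.array([p[1] for p in pts],float)
def W(p,m):
    c,q=np.cos(p[2]),np.sin(p[2]);m=np.atleast_2d(m)
    return np.c_[p[0]+c*m[:,0]-q*m[:,1],p[1]+q*m[:,0]+c*m[:,1],.04+m[:,2]]
f=lambda p:(w2p(i,W(p,m))-uv).ravel()
s=least_squares(f,[.5975,.11,.224],loss="soft_l1");print(s.x,s.fun.round(1))
for n,P in dict(knobtopc=(0,0,.16),knob_mx=(-.021,0,.16),knob_px=(.021,0,.16),knobbot=(0,0,.124),disc=(0,0,.115),ring=(0,0,.104),g1=(-.028,-.178,.012),g2=(.028,-.178,.012),g1b=(-.028,-.028,.012),g2b=(.028,-.028,.012),post=(-.047,.088,.045),br1=(-.036,-.025,.104),br2=(-.036,.025,.104)).items(): print(n,w2p(i,W(s.x,P)).round(0)[0], w2p(i,W([.5975,.11,.224],P)).round(0)[0])
a=cv2.resize(i["color"][0:180,320:560,::-1],(800,600),interpolation=cv2.INTER_CUBIC);cv2.imwrite("pics/w2c.png",a)
```

```text
[0.6059936  0.10839836 0.21083808] [13.5 -2.2  4.6  6.4 -3.9  9.   0.6 -6.1 -1.9  0.5]
knobtopc [498. 122.] [489. 117.]
knob_mx [471. 121.] [461. 116.]
knob_px [525. 124.] [516. 118.]
knobbot [468. 121.] [460. 117.]
disc [462. 121.] [454. 117.]
ring [455. 121.] [447. 117.]
g1 [371. 256.] [368. 254.]
g2 [411. 256.] [408. 254.]
g1b [386. 144.] [380. 141.]
g2b [430. 145.] [425. 142.]
post [391.  29.] [383.  25.]
br1 [412. 148.] [405. 144.]
br2 [420.  90.] [412.  86.]
```

View pics/w2c.png

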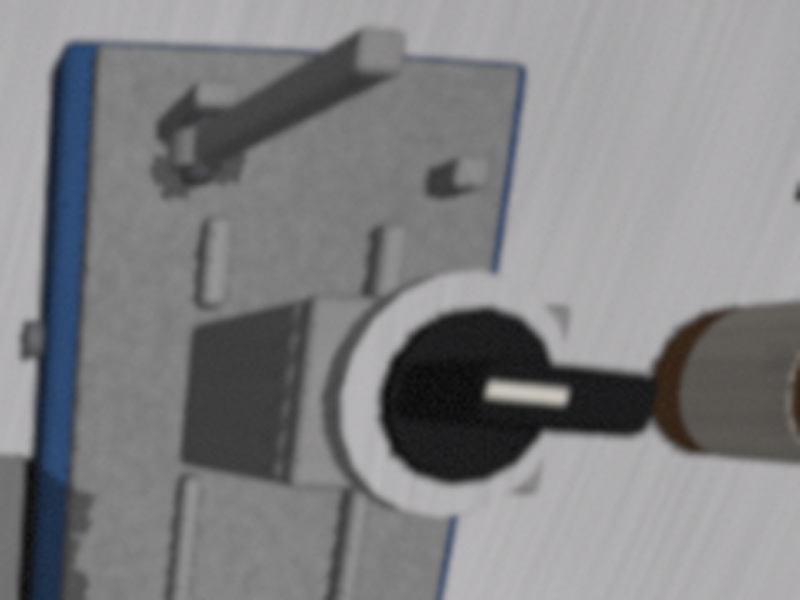

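```bash
python3 - <<'E'
from h import *; import pickle
from scipy.optimize import least_squares
i=pickle.load(open("w2.pkl","rb"))
pts=[((-.036,-.025,.104),(405.5,144.6)),((-.036,.025,.104),(413,89.4)),((0,0,.124),(461,118.5)),((.021,0,.16),(516,121)),((-.047,.075,.129),(434,15)),((-.028,-.028,.012),(379,142)),((.028,-.178,.012),(411,250)),((-.028,-.178,.012),(369,250)),((-.085,-.19,0),(332,252))]
m=np.array([p[0] for p in pts]);uv=np.array([p[1] for p in pts],float)
def W(p,m):
    c,q=np.cos(p[2]),np.sin(p[2]);m=np.atleast_2d(m)
    return np.c_[p[0]+c*m[:,0]-q*m[:,1],p[1]+q*m[:,0]+c*m[:,1],.04+m[:,2]]
f=lambda p:(w2p(i,W(p,m))-uv).ravel()
s=least_squares(f,[.5975,.11,.224],loss="soft_l1");print(s.x,f(s.x).round(1))
E
sed -i 's/^H=.*/H=np.array([.5975,.108,.04]);MY=.224/' h.py
python3 - <<'E'
from h import *
plan(M(-.088,.08,.11),MY+np.pi/2,5)
E
```

```text
[0.59924546 0.10884224 0.23152591] [  0.5   1.8  -0.3  -1.5   0.4   0.2   1.3  -1.2 -14.2  -1.5   2.    0.4
  -1.4   4.5   0.5   4.7  -5.7   6.9]
at [ 0.4709 -0.0082  0.2704] psi 1.799 shift [ 0.023   0.1746 -0.1204] turn -0.0042 F [0.  0.2 0. ] t 2.45 w -0.002
(1.099, 0.413, 0.803, np.float64(0.0005))
(1.1, 0.412, 0.803, np.float64(0.0005))
(1.1, 0.411, 0.803, np.float64(0.0005))
(1.1, 0.41, 0.803, np.float64(0.0005))
(1.101, 0.409, 0.803, np.float64(0.0005))
```

```bash
sed -i 's/^H=.*/H=np.array([.599,.1085,.04]);MY=.228/' h.py
python3 - <<'E'
from h import *
plan(M(-.088,.078,.11),MY+np.pi/2,8)
E
```

```text
at [ 0.4709 -0.0082  0.2704] psi 1.799 shift [ 0.0247  0.1728 -0.1204] turn -0.0002 F [0.  0.2 0. ] t 2.45 w -0.002
(0.678, 0.263, 0.502, np.float64(0.0))
(0.678, 0.263, 0.502, np.float64(0.0))
(0.678, 0.263, 0.502, np.float64(0.0))
(0.678, 0.263, 0.502, np.float64(0.0))
(0.678, 0.263, 0.502, np.float64(0.0))
(0.678, 0.263, 0.502, np.float64(0.0))
(0.678, 0.263, 0.502, np.float64(0.0))
(0.678, 0.263, 0.502, np.float64(0.0))
```

Call:
drive_tool:
  deltas: [1, 0.9, 0.35, 0, 0, 1, 0.9, 0.35, 0, 0, 1, 0.9, 0.35, 0, 0, 1, 0.9, 0.35, 0, 0, 1, 0.9, 0.35, 0, 0]

```text
clock: 2.87
ee_pos: [0.4931, 0.1319, 0.27]
orientation: [1.964, 2.451, -0.002]
contact_force: [0.7, -0.3, -0.6]
width: 0.006
gripper_force: 0.0
```

Call:
drive_tool:
  deltas: [1, 0.92, 0.35, 0.5, 0, 1, 0, 0, 0.9, 0, 1, 0, 0, 0.9, 0, 1, 0, 0, 0.9, 0, 1, 0, 0, 0.8, 0]

```text
clock: 3.28
ee_pos: [0.4968, 0.1599, 0.1482]
orientation: [1.963, 2.453, -0.003]
contact_force: [-0.2, -0.3, 0.3]
width: -0.004
gripper_force: 0.0
```

Call:
drive_tool:
  deltas: [1, 0, 0.3, 0, 0, 1, 0, 0.32, 0.1, 0, 1, 0, 0.32, 0.12, 0, 1, 0, 0.32, 0.14, 0, 1, 0, 0.32, 0.16, 0]

```text
clock: 3.7
ee_pos: [0.5453, 0.1729, 0.1358]
orientation: [1.959, 2.453, 0.004]
contact_force: [-0.2, 0.7, 1.0]
width: -0.003
gripper_force: 0.2
```

Call:
drive_tool:
  deltas: [1, 0, 0.32, 0.16, 0, 1, 0, 0.32, 0.16, 0, 1, 0, 0.32, 0.16, 0, 1, 0, 0.25, 0.16, 0, 1, 0, 0.25, 0.17, 0]

```text
clock: 4.12
ee_pos: [0.5863, 0.1826, 0.1098]
orientation: [-1.959, -2.456, 0.0]
contact_force: [-0.9, -0.2, 0.6]
width: 0.003
gripper_force: 0.1
```

Run:
```python
from h import *
plan(M(.02,.078,.038),MY+np.pi/2,6)
```

```text
at [0.5863 0.1826 0.1098] psi 1.7948 shift [ 0.0146  0.0064 -0.0318] turn 0.004 F [-0.9 -0.2  0.6] t 4.12 w 0.003
(0.017, 0.087, 0.176, np.float64(-0.0004))
(0.017, 0.087, 0.176, np.float64(-0.0004))
(0.017, 0.087, 0.176, np.float64(-0.0004))
(0.017, 0.087, 0.176, np.float64(-0.0004))
(0.017, 0.087, 0.176, np.float64(-0.0004))
(0.017, 0.087, 0.176, np.float64(-0.0004))
```

Call:
drive_tool:
  deltas: [1, 0, 0.2, 0.2, 0, 1, 0, 0.2, 0.25, 0, 1, 0, 0.15, 0.25, 0, 1, 0, 0, 0.2, 0, 1, 0, 0, 0.12, 0]

```text
clock: 4.53
ee_pos: [0.6011, 0.1858, 0.0785]
orientation: [-1.959, -2.455, 0.002]
contact_force: [0.0, -1.4, -0.1]
width: 0.001
gripper_force: 0.0
```

Call:
drive_tool:
  deltas: [1, 0, 0, 0.07, 0, 1, 0, 0, 0.07, 0, 1, 0, 0, 0, 0]

```text
clock: 4.78
ee_pos: [0.6014, 0.1861, 0.0762]
orientation: [1.959, 2.456, -0.0]
contact_force: [1.0, 0.5, -0.7]
width: -0.002
gripper_force: 0.0
```

Run:
```python
from h import *
from plant import *; import pickle
i=get_image("scene");pickle.dump(i,open("s2.pkl","wb"))
P=w2p(i,M(0,0,.05))[0];x,y=P.astype(int);print(x,y)
a=i["color"][y-60:y+60,x-80:x+80,::-1];cv2.imwrite("pics/s2.png",cv2.resize(a,(800,600),interpolation=cv2.INTER_CUBIC))
plan(M(.02,.078,.038),MY+np.pi/2,6)
```

```text
331 192
at [0.6016 0.1862 0.0761] psi 1.795 shift [-0.0007  0.0028  0.0019] turn 0.0038 F [-1.  -0.1  1.4] t 4.83 w -0.002
(0.016, -0.0, -0.01, np.float64(-0.0004))
(0.016, -0.0, -0.01, np.float64(-0.0004))
(0.016, -0.0, -0.01, np.float64(-0.0004))
(0.016, -0.0, -0.01, np.float64(-0.0004))
(0.016, -0.0, -0.01, np.float64(-0.0004))
(0.016, -0.0, -0.01, np.float64(-0.0004))
```

View pics/s2.png

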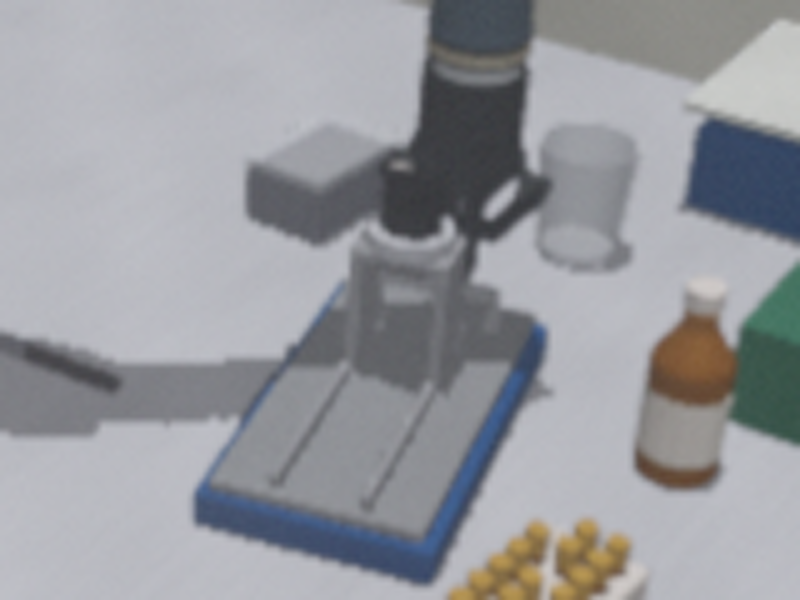

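The bar lies level on its rest behind the bridge, and the fingers reached z = 0.076 with no contact. Next is the rack.

Call:
drive_tool:
  deltas: [1, 0, 0, -0.9, 0, 1, 0, 0, -1, 0, 1, 0, 0, -1, 0, 1, 0, 0, -1, 0, 1, 0, 0, -1, 0]

```text
clock: 5.25
ee_pos: [0.6013, 0.186, 0.2243]
orientation: [1.959, 2.456, 0.0]
contact_force: [0.7, 0.1, -0.0]
width: -0.002
gripper_force: 0.0
```

Call:
drive_tool:
  deltas: [1, -0.3, -0.5, -1, 0, 1, -0.6, -0.5, -0.5, 0, 1, -0.9, -0.4, 0, 0, 1, -0.9, -0.4, 0, 0, 1, -0.9, -0.4, 0, 0]

```text
clock: 5.67
ee_pos: [0.5607, 0.0651, 0.2684]
orientation: [1.957, 2.455, 0.001]
contact_force: [-0.3, -0.5, 0.0]
width: -0.0
gripper_force: 0.0
```

Run:
```python
from h import *
plan([.4563,-.393,.2],1.4865,18)
```

```text
at [0.5607 0.0651 0.2684] psi 1.7958 shift [-0.1044 -0.4581 -0.0684] turn -0.3093 F [-0.3 -0.5  0. ] t 5.67 w -0.0
(-0.784, -0.378, 0.127, np.float64(0.0109))
(-0.79, -0.364, 0.127, np.float64(0.0109))
(-0.796, -0.351, 0.127, np.float64(0.0109))
(-0.802, -0.337, 0.127, np.float64(0.0109))
(-0.808, -0.323, 0.127, np.float64(0.0109))
(-0.813, -0.309, 0.127, np.float64(0.0109))
(-0.819, -0.295, 0.127, np.float64(0.0109))
(-0.824, -0.281, 0.127, np.float64(0.0109))
(-0.828, -0.267, 0.127, np.float64(0.0109))
(-0.833, -0.253, 0.127, np.float64(0.0109))
(-0.837, -0.238, 0.127, np.float64(0.0109))
(-0.841, -0.224, 0.127, np.float64(0.0109))
(-0.845, -0.209, 0.127, np.float64(0.0109))
(-0.848, -0.195, 0.127, np.float64(0.0109))
(-0.851, -0.18, 0.127, np.float64(0.0109))
(-0.854, -0.166, 0.127, np.float64(0.0109))
(-0.857, -0.151, 0.127, np.float64(0.0109))
(-0.859, -0.136, 0.127, np.float64(0.0109))
```

Call:
drive_tool:
  deltas: [1, -0.8, -0.37, 0, 0.02, 1, -0.8, -0.36, 0, 0.02, 1, -0.8, -0.34, 0, 0.02, 1, -0.81, -0.32, 0, 0.02, 1, -0.82, -0.3, 0, 0.02]

```text
clock: 6.08
ee_pos: [0.53, -0.0626, 0.2679]
orientation: [2.147, 2.292, 0.0]
contact_force: [0.5, 0.7, 0.1]
width: 0.0
gripper_force: 0.0
```

Call:
drive_tool:
  deltas: [0, -0.83, -0.27, 0, 0.02, -1, -0.84, -0.25, 0, 0.02, -1, -0.84, -0.23, 0, 0.02, -1, -0.84, -0.2, 0, 0.02, -1, -0.84, -0.17, 0, 0.017]

```text
clock: 6.5
ee_pos: [0.4969, -0.1885, 0.2679]
orientation: [2.315, 2.122, -0.0]
contact_force: [1.1, -0.5, 0.3]
width: 0.705
gripper_force: 0.0
```

Call:
drive_tool:
  deltas: [-1, -0.85, -0.17, 0, 0, -1, -0.85, -0.17, 0, 0, -1, -0.85, -0.17, 0.3, 0, -1, -0.85, -0.17, 0.4, 0, -1, -0.85, -0.17, 0.5, 0]

```text
clock: 6.92
ee_pos: [0.4612, -0.3136, 0.2323]
orientation: [2.312, 2.123, 0.001]
contact_force: [0.9, -0.1, -0.4]
width: 0.995
gripper_force: 0.0
```

Run:
```python
from h import *
plan([.4563,-.393,.12],1.4865,5)
```

```text
at [ 0.4612 -0.3136  0.2323] psi 1.4855 shift [-0.0049 -0.0794 -0.1123] turn 0.001 F [ 0.9 -0.1 -0.4] t 6.92 w 0.995
(-0.53, 0.012, 0.749, np.float64(-0.0001))
(-0.53, 0.012, 0.749, np.float64(-0.0001))
(-0.53, 0.012, 0.749, np.float64(-0.0001))
(-0.53, 0.012, 0.749, np.float64(-0.0001))
(-0.53, 0.012, 0.749, np.float64(-0.0001))
```

Call:
drive_tool:
  deltas: [-1, -0.9, 0.02, 0.2, 0, -1, -0.9, 0.02, 0.4, 0, -1, -0.85, 0.02, 0.9, 0, -1, 0, 0, 1, 0, -1, 0, 0, 1, 0]

```text
clock: 7.33
ee_pos: [0.4556, -0.3941, 0.1258]
orientation: [2.317, 2.119, -0.001]
contact_force: [0.1, 0.6, -1.4]
width: 0.998
gripper_force: 0.0
```

Run:
```python
from h import *
plan([.4563,-.393,.019],1.4865,5)
```

```text
at [ 0.4556 -0.3941  0.1258] psi 1.4816 shift [ 0.0007  0.0011 -0.1068] turn 0.0049 F [ 0.1  0.6 -1.4] t 7.33 w 0.998
(0.008, 0.004, 0.712, np.float64(-0.0006))
(0.008, 0.004, 0.712, np.float64(-0.0006))
(0.008, 0.004, 0.712, np.float64(-0.0006))
(0.008, 0.004, 0.712, np.float64(-0.0006))
(0.008, 0.004, 0.712, np.float64(-0.0006))
```

Call:
drive_tool:
  deltas: [-1, 0, 0, 0.8, 0, -1, 0, 0, 0.8, 0, -1, 0, 0, 0.8, 0, -1, 0, 0, 0.7, 0, -1, 0, 0, 0.46, 0]

```text
clock: 7.75
ee_pos: [0.4553, -0.3909, 0.0178]
orientation: [-2.312, -2.123, 0.0]
contact_force: [0.1, 0.0, -0.6]
width: 1.001
gripper_force: 0.0
```

Call:
drive_tool:
  deltas: [0.3, 0, 0, 0, 0, 0.6, 0, 0, 0, 0, 1, 0, 0, 0, 0, 1, 0, 0, 0, 0, 1, 0, 0, 0, 0]
  force: 50

```text
clock: 8.17
ee_pos: [0.4572, -0.3924, 0.0216]
orientation: [2.312, 2.122, 0.001]
contact_force: [-0.2, 0.3, 3.5]
width: 0.531
gripper_force: 53.8
```

Call:
drive_tool:
  deltas: [1, 0, 0, 0, 0, 1, 0, 0, 0, 0]

```text
clock: 8.33
ee_pos: [0.4572, -0.3924, 0.0216]
orientation: [2.312, 2.122, 0.0]
contact_force: [-0.5, -0.3, 6.8]
width: 0.53
gripper_force: 54.2
```

Call:
drive_tool:
  deltas: [1, 0, 0, -0.3, 0, 1, 0, 0, -0.7, 0, 1, 0, 0, -1, 0, 1, 0, 0, -1, 0, 1, 0.3, 0, -1, 0]

```text
clock: 8.75
ee_pos: [0.4557, -0.3842, 0.1408]
orientation: [-2.317, -2.121, 0.002]
contact_force: [0.4, -0.7, -3.0]
width: 0.531
gripper_force: 53.0
```

Call:
drive_tool:
  deltas: [1, 0.6, 0.1, -0.9, 0, 1, 0.8, 0.3, -0.6, -0.01, 1, 0.8, 0.33, -0.3, -0.02, 1, 0.8, 0.36, 0, -0.02, 1, 0.8, 0.4, 0, -0.02]

```text
clock: 9.17
ee_pos: [0.508, -0.2701, 0.1949]
orientation: [2.192, 2.249, -0.0]
contact_force: [-0.5, -0.7, -3.5]
width: 0.533
gripper_force: 53.3
```

Run:
```python
from h import *
plan(M(0,-.108,.13),MY+np.pi/2,10)
```

```text
at [ 0.508  -0.2701  0.1949] psi 1.5963 shift [ 0.1154  0.2734 -0.0249] turn 0.2025 F [-0.5 -0.7 -3.5] t 9.17 w 0.533
(0.901, 0.408, 0.083, np.float64(-0.0129))
(0.893, 0.426, 0.083, np.float64(-0.0129))
(0.884, 0.444, 0.083, np.float64(-0.0129))
(0.875, 0.462, 0.083, np.float64(-0.0129))
(0.865, 0.479, 0.083, np.float64(-0.0129))
(0.855, 0.497, 0.083, np.float64(-0.0129))
(0.845, 0.514, 0.083, np.float64(-0.0129))
(0.835, 0.531, 0.083, np.float64(-0.0129))
(0.824, 0.548, 0.083, np.float64(-0.0129))
(0.812, 0.564, 0.083, np.float64(-0.0129))
```

Call:
drive_tool:
  deltas: [1, 0.9, 0.41, 0, -0.013, 1, 0.89, 0.43, 0, -0.013, 1, 0.88, 0.44, 0, -0.013, 1, 0.87, 0.46, 0, -0.013, 1, 0.86, 0.48, 0, -0.013]

```text
clock: 9.58
ee_pos: [0.5654, -0.1336, 0.1937]
orientation: [-2.075, -2.358, 0.001]
contact_force: [0.8, -0.4, -3.0]
width: 0.534
gripper_force: 53.2
```

Call:
drive_tool:
  deltas: [1, 0.85, 0.5, 0.1, -0.013, 1, 0.84, 0.51, 0.15, -0.013, 1, 0.83, 0.53, 0.15, -0.013, 1, 0.82, 0.55, 0.2, -0.013, 1, 0.81, 0.56, 0.2, -0.013]

```text
clock: 10.0
ee_pos: [0.6232, 0.0022, 0.1695]
orientation: [-1.952, -2.461, 0.001]
contact_force: [0.8, -0.1, -3.7]
width: 0.53
gripper_force: 53.3
```

Call:
drive_tool:
  deltas: [1, 0, 0, 0, 0, 1, 0, 0, 0, 0]

```text
clock: 10.17
ee_pos: [0.6228, 0.0039, 0.1692]
orientation: [-1.946, -2.463, 0.0]
contact_force: [0.5, -1.6, -3.0]
width: 0.531
gripper_force: 53.2
```

Run:
```python
from h import *; from plant import *; import pickle
i=get_image("wrist");pickle.dump(i,open("w3.pkl","wb"));cv2.imwrite("pics/w3.png",cv2.resize(i["color"][:,:,::-1],(800,600),interpolation=cv2.INTER_CUBIC))
plan(M(0,-.108,.13),MY+np.pi/2,1)
```

```text
at [0.6228 0.0015 0.1693] psi 1.8011 shift [0.0006 0.0018 0.0007] turn -0.0023 F [ 0.5 -0.7 -3. ] t 10.22 w 0.533
(0.055, 0.034, -0.022, np.float64(0.0015))
```

View pics/w3.png

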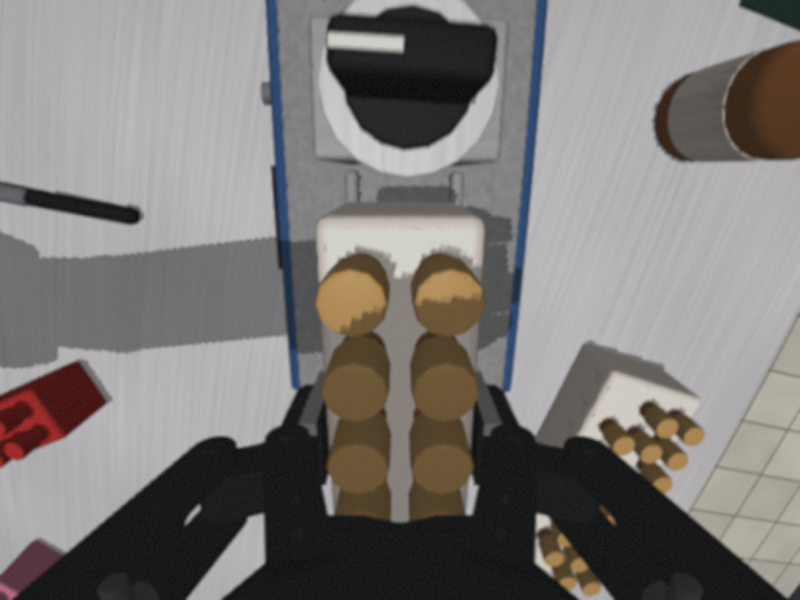

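The held rack is straight. Its front top edge runs from (318,218) to (484,218), the bridge front corners are at (314,158) and (498,160), and the guides are at x = 353 and 457.

Run:
```python
from h import *; import pickle
i=pickle.load(open("w3.pkl","rb"));k=.7
def g(uv,z): 
    w=p2w(i,np.array(uv)*k,z)[:,:2]-H[:2]; c,q=np.cos(MY),np.sin(MY); return (w@np.array([[c,-q],[q,c]])*1000).round(1)
print("bridge front",g([(314,158),(498,160)],.144).tolist(),"back",g([(312,15),(506,19)],.144).tolist())
print("guides",g([(353,190),(457,190)],.052).tolist())
print("edges top",g([(268,0),(546,0),(292,388),(512,388)],.037).tolist())
print("rack front",g([(318,218),(484,218)],.2025).tolist(),"caps",g([(352,300),(448,300)],.227).tolist(),g([(358,468),(442,468)],.227).tolist())
print("knob bar top",g([(328,42),(495,48)],.2).tolist())
```

```text
bridge front [[-33.9, -24.0], [36.4, -24.2]] back [[-32.4, 24.6], [36.1, 23.9]]
guides [[-29.3, -39.5], [33.4, -39.2]]
edges top [[-77.7, 67.3], [82.6, 68.4], [-80.3, -182.2], [83.2, -181.1]]
rack front [[-22.1, -40.5], [20.7, -40.2]] caps [[-11.0, -55.0], [9.3, -54.9]] [[-10.9, -98.2], [9.7, -98.0]]
knob bar top [[-18.3, 0.8], [21.4, -0.2]]
```

Call:
drive_tool:
  deltas: [1, 0.05, 0.07, 0.6, 0, 1, 0, 0, 0.8, 0, 1, 0, 0, 0.8, 0, 1, 0, 0, 0.7, 0, 1, 0, 0, 0.4, 0]

```text
clock: 10.63
ee_pos: [0.6233, 0.0003, 0.0684]
orientation: [-1.956, -2.456, 0.006]
contact_force: [-0.5, 0.3, -3.8]
width: 0.529
gripper_force: 53.2
```

```bash
sed -i 's/^H=.*/H=np.array([.6005,.1088,.04]);MY=.228/' h.py
python3 - <<'E'
from h import *
plan(M(.0007,-.108,.0216),MY+np.pi/2,1)
E
```

```text
at [6.233e-01 3.000e-04 6.840e-02] psi 1.7967 shift [ 0.0023  0.0035 -0.0068] turn 0.0021 F [-0.5  0.3 -3.8] t 10.63 w 0.529
(0.096, 0.101, 0.226, np.float64(-0.0013))
```

Call:
drive_tool:
  deltas: [1, 0, 0, 0.1, 0, 1, 0, 0, 0.08, 0, 1, 0, 0, 0.04, 0, 1, 0, 0, 0, 0]

```text
clock: 10.97
ee_pos: [0.6261, 0.0029, 0.0654]
orientation: [1.953, 2.459, 0.002]
contact_force: [-0.1, -0.2, -3.0]
width: 0.534
gripper_force: 53.2
```

Call:
drive_tool:
  deltas: [1, 0, 0, 0.03, 0, 1, 0, 0, 0, 0]

```text
clock: 11.13
ee_pos: [0.6258, 0.003, 0.0642]
orientation: [1.953, 2.459, 0.001]
contact_force: [0.1, 0.6, -2.9]
width: 0.531
gripper_force: 53.2
```

Call:
drive_tool:
  deltas: [1, 0, 0, 0.04, 0, 1, 0, 0, 0.03, 0, 1, 0, 0, 0, 0]

```text
clock: 11.38
ee_pos: [0.6255, 0.0031, 0.0616]
orientation: [1.953, 2.46, 0.0]
contact_force: [-0.6, 0.2, -2.0]
width: 0.53
gripper_force: 53.3
```

Call:
drive_tool:
  deltas: [1, 0, 0, 0.025, 0, 1, 0, 0, 0, 0]

```text
clock: 11.55
ee_pos: [0.6255, 0.0031, 0.0615]
orientation: [1.953, 2.46, -0.0]
contact_force: [-2.4, -0.4, 5.1]
width: 0.531
gripper_force: 54.1
```

Call:
drive_tool:
  deltas: [0.2, 0, 0, 0, 0, -0.3, 0, 0, 0, 0, -0.8, 0, 0, 0, 0, -0.8, 0, 0, 0, 0, -0.8, 0, 0, -0.2, 0]

```text
clock: 11.97
ee_pos: [0.6245, 0.0029, 0.0655]
orientation: [-1.952, -2.459, 0.002]
contact_force: [0.4, 0.4, 1.4]
width: 0.899
gripper_force: 0.0
```

Call:
drive_tool:
  deltas: [-0.8, 0, 0, -0.6, 0, -0.8, 0, 0, -0.9, 0, -0.8, 0, 0, -0.9, 0, -0.8, 0, 0, -0.9, 0, -0.8, -0.5, 0, -0.5, 0]

```text
clock: 12.38
ee_pos: [0.6296, -0.0072, 0.1846]
orientation: [1.945, 2.464, 0.008]
contact_force: [0.5, 0.5, 0.5]
width: 0.898
gripper_force: 0.0
```

Call:
drive_tool:
  deltas: [0, -0.8, 0, 0, 0, 1, -0.8, 0, 0, 0, 1, -0.8, 0, 0, 0, 1, -0.5, 0, 0, 0, 1, 0, 0, 0, 0]

```text
clock: 12.8
ee_pos: [0.6488, -0.1015, 0.1802]
orientation: [1.96, 2.453, -0.003]
contact_force: [0.1, 0.1, -0.8]
width: 0.191
gripper_force: 0.0
```

Run:
```python
from h import *; from plant import *; import pickle
i=get_image("wrist");pickle.dump(i,open("w4.pkl","wb"));cv2.imwrite("pics/w4.png",cv2.resize(i["color"][:,:,::-1],(800,600),interpolation=cv2.INTER_CUBIC))
plan(M(0,-.205,.022),MY+np.pi/2,4)
```

```text
at [ 0.6484 -0.0984  0.1802] psi 1.796 shift [-0.0015  0.0075 -0.1182] turn 0.0028 F [-1.1 -0.3  0.8] t 12.85 w 0.099
(0.063, 0.001, 0.985, np.float64(-0.0005))
(0.063, 0.002, 0.985, np.float64(-0.0005))
(0.063, 0.002, 0.985, np.float64(-0.0005))
(0.063, 0.002, 0.985, np.float64(-0.0005))
```

View pics/w4.png

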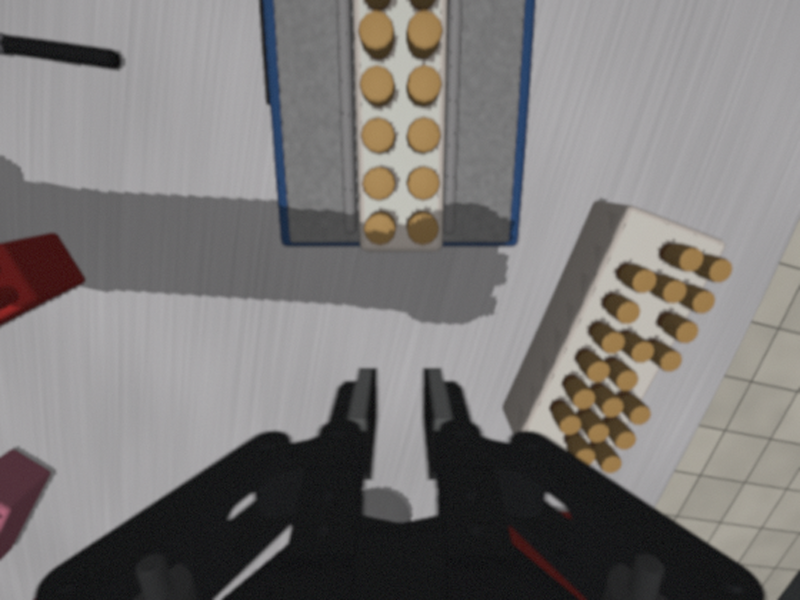

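Call:
drive_tool:
  deltas: [1, 0, 0, 0.9, 0, 1, 0, 0, 0.9, 0, 1, 0, 0, 0.9, 0, 1, 0, 0, 0.8, 0, 1, 0, 0, 0.42, 0]

```text
clock: 13.27
ee_pos: [0.6463, -0.0938, 0.0599]
orientation: [-1.947, -2.459, 0.002]
contact_force: [-1.0, -0.1, -0.9]
width: 0.001
gripper_force: 0.0
```

Call:
drive_tool:
  deltas: [1, 0.4, 0, 0, 0, 1, 0.4, 0, 0, 0, 1, 0.3, 0, 0, 0, 1, 0.3, 0, 0, 0, 1, 0.3, 0, 0, 0]

```text
clock: 13.68
ee_pos: [0.6377, -0.0456, 0.0647]
orientation: [1.95, 2.459, 0.002]
contact_force: [0.7, -4.1, 2.0]
width: -0.0
gripper_force: 2.0
```

Run:
```python
from h import *
plan(M(0,-.081,.022),MY+np.pi/2,1)
```

```text
at [ 0.6377 -0.0456  0.0647] psi 1.8004 shift [-0.0189  0.0755 -0.0027] turn -0.0016 F [ 0.7 -4.1  2. ] t 13.68 w -0.0
(2.596, -0.041, 0.091, np.float64(0.001))
```

Call:
drive_tool:
  deltas: [1, 0.3, 0, 0, 0, 1, 0.3, 0, 0, 0, 1, 0.3, 0, 0, 0, 1, 0.3, 0, 0, 0]

```text
clock: 14.02
ee_pos: [0.63, -0.0125, 0.0645]
orientation: [1.953, 2.456, 0.001]
contact_force: [0.6, -5.3, 4.6]
width: 0.003
gripper_force: 2.7
```

Call:
drive_tool:
  deltas: [1, 0.25, 0, 0, 0, 1, 0.25, 0, 0, 0, 1, 0.2, 0, 0, 0, 1, 0.2, 0, 0, 0]

```text
clock: 14.35
ee_pos: [0.6231, 0.0146, 0.0636]
orientation: [1.953, 2.458, 0.0]
contact_force: [1.6, -4.5, 4.2]
width: 0.003
gripper_force: 2.6
```

Run:
```python
from h import *
plan(M(0,-.081,.022),MY+np.pi/2,1)
```

```text
at [0.6231 0.0146 0.0636] psi 1.7989 shift [-0.0043  0.0153 -0.0016] turn -0.0001 F [ 1.6 -4.5  4.2] t 14.35 w 0.003
(0.53, -0.023, 0.053, np.float64(0.0001))
```

Call:
drive_tool:
  deltas: [1, 0.15, 0, 0, 0, 1, 0.15, 0, 0, 0, 1, 0.1, 0, 0, 0, 1, 0, 0, 0, 0]

```text
clock: 14.68
ee_pos: [0.6196, 0.0274, 0.063]
orientation: [-1.952, -2.461, -0.001]
contact_force: [1.2, -1.6, 2.6]
width: 0.001
gripper_force: 1.4
```

Call:
drive_tool:
  deltas: [1, 0.07, 0, 0, 0, 1, 0, 0, 0, 0]

```text
clock: 14.85
ee_pos: [0.6192, 0.0286, 0.0628]
orientation: [-1.953, -2.46, 0.0]
contact_force: [1.1, -3.8, 3.6]
width: 0.001
gripper_force: 1.8
```

Call:
drive_tool:
  deltas: [1, 0.07, 0, 0, 0, 1, 0, 0, 0, 0]

```text
clock: 15.02
ee_pos: [0.6187, 0.0306, 0.0627]
orientation: [-1.953, -2.46, 0.0]
contact_force: [0.8, -4.1, 2.8]
width: -0.005
gripper_force: 1.9
```

Call:
drive_tool:
  deltas: [1, 0.07, 0, 0, 0, 1, 0, 0, 0, 0]

```text
clock: 15.18
ee_pos: [0.6183, 0.0322, 0.0627]
orientation: [1.953, 2.46, -0.001]
contact_force: [1.3, -5.1, 3.6]
width: 0.0
gripper_force: 2.4
```

Call:
drive_tool:
  deltas: [1, 0.07, 0, 0, 0, 1, 0, 0, 0, 0]

```text
clock: 15.35
ee_pos: [0.6182, 0.0322, 0.0628]
orientation: [1.954, 2.457, -0.004]
contact_force: [1.7, -7.9, 2.8]
width: 0.004
gripper_force: 4.0
```

Call:
drive_tool:
  deltas: [1, 0.07, 0, 0, 0, 1, 0, 0, 0, 0]

```text
clock: 15.52
ee_pos: [0.6182, 0.0322, 0.0628]
orientation: [1.954, 2.455, -0.006]
contact_force: [3.2, -10.2, 3.6]
width: 0.002
gripper_force: 5.6
```

Call:
drive_tool:
  deltas: [1, -0.4, 0, 0, 0, 1, -0.8, 0, 0, 0, 1, -0.8, 0, -0.3, 0, 1, 0, 0, -0.9, 0, 1, 0, 0, -0.9, -0.075]

```text
clock: 15.93
ee_pos: [0.6292, -0.0223, 0.1243]
orientation: [-1.802, -2.567, 0.002]
contact_force: [0.3, 1.1, 0.7]
width: 0.004
gripper_force: 0.0
```

Call:
drive_tool:
  deltas: [1, 0, 0, -0.9, -0.075, 0.5, 0, 0, -0.9, -0.075, 0, 0, 0, -0.9, -0.075, -0.3, 0, 0, -0.9, -0.075, -0.3, 0, 0, -0.5, -0.075]

```text
clock: 16.35
ee_pos: [0.6313, -0.0193, 0.2515]
orientation: [0.969, 2.987, 0.006]
contact_force: [0.1, 0.4, 0.5]
width: 0.565
gripper_force: 0.0
```

Call:
drive_tool:
  deltas: [-0.3, 0, 0, 0, -0.075, -0.3, 0, 0, 0, -0.075, -0.3, 0, 0, 0, -0.075, -0.3, 0, 0, 0, -0.075, -0.3, 0, 0, 0, -0.075]

```text
clock: 16.77
ee_pos: [0.63, -0.0197, 0.2481]
orientation: [-0.059, -3.139, -0.005]
contact_force: [0.4, 0.2, -0.2]
width: 0.647
gripper_force: 0.0
```

Run:
```python
from h import *; from plant import *; import pickle
i=get_image("top");pickle.dump(i,open("t5.pkl","wb"));j=get_image("scene")
print(state()["joint_pos"].round(2))
a=cv2.resize(i["color"][150:246,160:288,::-1],(400,300),interpolation=cv2.INTER_CUBIC)
P=w2p(j,M(0,0,.05))[0];x,y=P.astype(int)
b=cv2.resize(j["color"][y-60:y+60,x-80:x+80,::-1],(400,300),interpolation=cv2.INTER_CUBIC)
cv2.imwrite("pics/t5.png",np.hstack([a,b]))
plan(M(0,0,.22),MY+np.pi,5)
```

```text
[ 0.59  0.54 -0.9   1.59  0.44  1.23  1.13]
at [ 0.6301 -0.0201  0.2479] psi 3.0974 shift [-0.0296  0.1289  0.0121] turn 0.2722 F [-0.6  1.  -0. ] t 16.87 w 0.653
(0.235, 0.85, -0.081, np.float64(-0.0347))
(0.189, 0.861, -0.081, np.float64(-0.0347))
(0.142, 0.87, -0.081, np.float64(-0.0347))
(0.094, 0.876, -0.081, np.float64(-0.0347))
(0.046, 0.88, -0.081, np.float64(-0.0347))
```

View pics/t5.png

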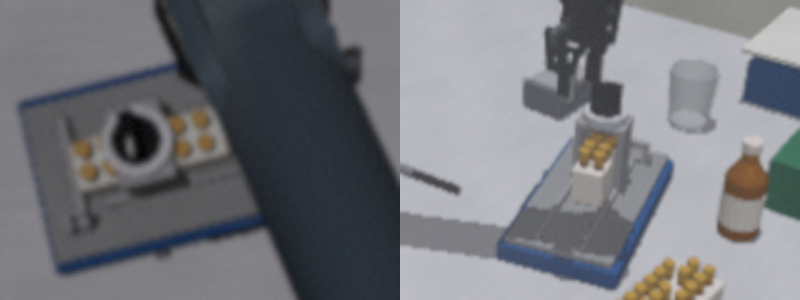

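The rack stands against the lowered bar under the bridge. Now the knob.

Call:
drive_tool:
  deltas: [-0.3, 0.24, 0.85, 0, -0.035, -0.3, 0.19, 0.86, 0, -0.035, -0.3, 0.14, 0.87, 0, -0.035, -0.3, 0.09, 0.88, 0, -0.035, -0.3, 0.05, 0.88, 0, -0.035]

```text
clock: 17.28
ee_pos: [0.6, 0.1097, 0.2486]
orientation: [0.361, -3.12, -0.002]
contact_force: [0.1, 0.4, 0.8]
width: 0.652
gripper_force: 0.0
```

Call:
drive_tool:
  deltas: [-0.3, 0, 0, 0, 0, -0.3, 0, 0, 0, 0]

```text
clock: 17.45
ee_pos: [0.5999, 0.1105, 0.2489]
orientation: [0.363, -3.12, -0.002]
contact_force: [0.6, -0.6, -0.4]
width: 0.654
gripper_force: 0.0
```

Run:
```python
from h import *; from plant import *
print(state()["joint_pos"].round(2))
plan(M(0,0,.129),MY+np.pi,1)
```

```text
[ 0.44  0.53 -0.99  1.63  0.46  1.23  1.16]
at [0.5999 0.1105 0.2489] psi -2.9097 shift [ 0.0006 -0.0017 -0.0799] turn -0.0039 F [ 0.6 -0.6 -0.4] t 17.45 w 0.654
(-0.007, -0.058, 2.663, np.float64(0.0025))
```

Call:
drive_tool:
  deltas: [-0.3, 0, -0.05, 0.7, 0, -0.3, 0, 0, 0.8, 0, -0.3, 0, 0, 0.7, 0, -0.3, 0, 0, 0.4, 0, -0.3, 0, 0, 0.06, 0]

```text
clock: 17.87
ee_pos: [0.6004, 0.1041, 0.1662]
orientation: [0.354, -3.116, 0.001]
contact_force: [-0.2, 0.2, -1.2]
width: 0.648
gripper_force: 0.0
```

Call:
drive_tool:
  deltas: [0.3, 0, 0, 0, 0, 0.7, 0, 0, 0, 0, 1, 0, 0, 0, 0, 1, 0, 0, 0, 0, 1, 0, 0, 0, 0]
  force: 60

```text
clock: 18.28
ee_pos: [0.601, 0.1109, 0.1711]
orientation: [-0.361, 3.118, 0.012]
contact_force: [-1.2, 7.9, 0.1]
width: 0.152
gripper_force: 59.8
```

Call:
drive_tool:
  deltas: [1, 0, 0, 0, 0, 1, 0, 0, 0, 0]

```text
clock: 18.45
ee_pos: [0.601, 0.111, 0.1711]
orientation: [-0.361, 3.118, 0.011]
contact_force: [-2.3, 8.3, -0.3]
width: 0.157
gripper_force: 59.8
```

Call:
drive_tool:
  deltas: [1, 0, 0.06, 0, 0, 1, 0, 0, 0, 0]

```text
clock: 18.62
ee_pos: [0.601, 0.111, 0.1711]
orientation: [-0.36, 3.119, 0.007]
contact_force: [-3.1, 5.8, 3.3]
width: 0.15
gripper_force: 60.1
```

Call:
drive_tool:
  deltas: [1, 0, 0, 0, 0.04, 1, 0, 0, 0, 0.06, 1, 0, 0, 0, 0.06, 1, 0, 0, 0, 0.06, 1, 0, 0, 0, 0.06]

```text
clock: 19.03
ee_pos: [0.601, 0.1108, 0.1711]
orientation: [0.334, 3.123, 0.006]
contact_force: [-3.1, 5.3, 2.6]
width: 0.154
gripper_force: 60.1
```

Run:
```python
from h import *; from plant import *
s=state();print(s["joint_pos"].round(2),s["ft_torque"].round(2))
plan(M(0,0,.129),MY+np.pi,1)
```

```text
[ 0.34  0.56 -0.84  1.72  0.46  1.07  0.71] [0.85 0.58 0.11]
at [0.601  0.1108 0.1711] psi 2.9284 shift [-0.0005 -0.002  -0.0021] turn 0.4412 F [-3.1  5.3  2.6] t 19.03 w 0.154
(0.002, -0.067, 0.068, np.float64(-0.2809))
```

Call:
drive_tool:
  deltas: [1, 0, 0, 0, 0.065, 1, 0, 0, 0, 0.065, 1, 0, 0, 0, 0.065, 1, 0, 0, 0, 0.065, 1, 0, 0, 0, 0.065]

```text
clock: 19.45
ee_pos: [0.6008, 0.1105, 0.171]
orientation: [-1.113, -2.938, -0.005]
contact_force: [-3.3, 5.0, 3.6]
width: 0.154
gripper_force: 60.2
```

Call:
drive_tool:
  deltas: [1, 0, 0, 0, 0.065, 1, 0, 0, 0, 0.065, 1, 0, 0, 0, 0.065, 1, 0, 0, 0, 0.065, 1, 0, 0, 0, 0.065]

```text
clock: 19.87
ee_pos: [0.6005, 0.1104, 0.171]
orientation: [-1.818, -2.561, -0.004]
contact_force: [-3.6, 3.5, 3.8]
width: 0.152
gripper_force: 60.3
```

Run:
```python
from h import *; from plant import *
s=state();print(s["joint_pos"].round(2),s["ft_torque"].round(2))
plan(M(0,0,.129),MY+np.pi,1)
```

```text
[ 0.19  0.49 -0.6   1.73  0.31  1.02 -0.19] [0.72 0.95 0.13]
at [0.6005 0.1104 0.171 ] psi 1.9069 shift [-0.     -0.0016 -0.002 ] turn 1.4627 F [-3.6  3.5  3.8] t 19.87 w 0.152
(-0.049, -0.019, 0.067, np.float64(-0.9312))
```

Call:
drive_tool:
  deltas: [1, 0, 0, 0, 0.06, 1, 0, 0, 0, 0.06, 1, 0, 0, 0, 0.06, 1, 0, 0, 0, 0.06, 1, 0, 0, 0, 0.06]
  force: 70

```text
clock: 20.28
ee_pos: [0.6003, 0.1104, 0.171]
orientation: [-2.364, -2.065, -0.002]
contact_force: [-4.5, 4.3, 5.2]
width: 0.151
gripper_force: 69.8
```

Call:
drive_tool:
  deltas: [1, 0, 0, 0, 0.06, 1, 0, 0, 0, 0.06, 1, 0, 0, 0, 0.06, 1, 0, 0, 0, 0.06, 1, 0, 0, 0, 0.06]

```text
clock: 20.7
ee_pos: [0.6, 0.1105, 0.1711]
orientation: [-2.78, -1.456, -0.001]
contact_force: [-6.2, 2.4, 7.1]
width: 0.155
gripper_force: 70.1
```

Call:
drive_tool:
  deltas: [1, 0, 0, 0, 0.06, 1, 0, 0, 0, 0.06, 1, 0, 0, 0, 0.06, 1, 0, 0, 0, 0]

```text
clock: 21.03
ee_pos: [0.5999, 0.1106, 0.171]
orientation: [-2.958, -1.049, 0.0]
contact_force: [-4.5, 5.0, 3.7]
width: 0.151
gripper_force: 69.5
```

Run:
```python
from h import *; from plant import *
s=state();print(s["joint_pos"].round(2),s["ft_torque"].round(2))
plan(M(0,0,.129),MY+np.pi,1)
```

```text
[-0.01  0.44 -0.32  1.74  0.16  0.98 -1.28] [ 1.09  1.03 -0.4 ]
at [0.5999 0.1106 0.171 ] psi 0.6817 shift [ 0.0006 -0.0018 -0.002 ] turn 2.6878 F [-4.5  5.   3.7] t 21.03 w 0.151
(-0.023, 0.059, 0.067, np.float64(-1.7111))
```

Call:
drive_tool:
  deltas: [1, 0, 0, 0, 0.04, 1, 0, 0, 0, 0, 0.5, 0, 0, 0, 0, 0, 0, 0, 0, 0, -0.3, 0, 0, 0, 0]

```text
clock: 21.45
ee_pos: [0.6019, 0.1069, 0.1697]
orientation: [2.99, 0.96, 0.002]
contact_force: [0.7, -0.6, -0.6]
width: 0.522
gripper_force: 0.0
```

Call:
drive_tool:
  deltas: [-0.3, 0, 0, 0, 0, -0.3, 0, 0, 0, 0, -0.3, 0, 0, -0.4, 0, -0.3, 0, 0, -0.8, 0, -0.3, 0, 0, -0.9, 0]

```text
clock: 21.87
ee_pos: [0.6005, 0.107, 0.2321]
orientation: [-2.991, -0.96, 0.005]
contact_force: [0.5, 0.4, 0.2]
width: 0.652
gripper_force: 0.0
```

Call:
drive_tool:
  deltas: [-0.3, 0, 0, -0.9, 0, -0.3, -0.9, 0, -0.5, 0, -0.3, -0.9, 0, 0, 0, -0.3, -0.9, 0, 0, 0, -0.3, 0, 0, 0, 0]

```text
clock: 22.28
ee_pos: [0.5324, 0.0566, 0.2753]
orientation: [2.99, 0.954, -0.003]
contact_force: [-0.6, -0.1, -1.5]
width: 0.652
gripper_force: 0.0
```

Run:
```python
from h import *; from plant import *; import pickle
plan(M(0,0,.2),MY+np.pi,1)
i=get_image("wrist");pickle.dump(i,open("w6.pkl","wb"))
c=M(0,0,.16);p=w2p(i,c)[0];print(p)
g=cv2.cvtColor(i["color"],cv2.COLOR_RGB2GRAY)
# predicted mark direction and brightness profile round the knob for each knob angle (mark at mixer -x, clockwise)
for a in np.arange(-.4,6,.2):
    v=[]
    for r in (.006,.009,.012,.015,.018):
        th=MY+np.pi-a; q=w2p(i,c+[r*np.cos(th),r*np.sin(th),0])[0].round().astype(int)
        v.append(int(g[q[1],q[0]]) if 0<=q[0]<560 and 0<=q[1]<420 else -1)
    print(round(a,2),v)
```

```text
at [0.5324 0.0566 0.2753] psi 0.6174 shift [ 0.0681  0.0522 -0.0353] turn 2.7521 F [-0.6 -0.1 -1.5] t 22.28 w 0.652
(2.857, -0.104, 1.178, np.float64(-1.7521))
[273.28898672 109.88355208]
-0.4 [35, 35, 27, 23, 20]
-0.2 [33, 26, 17, 17, 23]
0.0 [31, 21, 24, 16, 27]
0.2 [34, 15, 15, 18, 67]
0.4 [35, 20, 22, 19, 28]
0.6 [30, 15, 23, 21, 57]
0.8 [27, 20, 17, 24, 79]
1.0 [27, 26, 21, 35, 123]
1.2 [25, 33, 34, 37, 79]
1.4 [23, 35, 36, 37, 122]
1.6 [28, 33, 37, 34, 81]
1.8 [30, 25, 36, 37, 127]
2.0 [33, 22, 36, 37, 115]
2.2 [69, 31, 23, 28, 94]
2.4 [122, 69, 32, 29, 53]
2.6 [186, 168, 167, 121, 68]
2.8 [153, 153, 170, 173, 173]
3.0 [102, 55, 38, 30, 28]
3.2 [35, 31, 24, 30, 111]
3.4 [33, 19, 37, 34, 133]
3.6 [28, 32, 37, 36, 115]
3.8 [24, 36, 37, 35, 141]
4.0 [23, 38, 37, 36, 124]
4.2 [26, 38, 36, 37, 115]
4.4 [31, 36, 35, 36, 107]
4.6 [21, 36, 36, 36, 110]
4.8 [26, 35, 36, 36, 89]
5.0 [27, 34, 36, 36, 73]
5.2 [23, 25, 36, 26, 36]
5.4 [34, 30, 21, 22, 46]
5.6 [34, 32, 29, 23, 44]
5.8 [34, 32, 26, 20, 21]
```

```bash
python3 -c "
from plant import *
print(job_done())"
```

```text
the job is handed in; nothing more can be done
None
```

The job is handed in at about 22 s on the robot clock. The stop bar is down and the narrow rack stands upright against it. After I let go, the knob's white mark read about 2.75 rad, past its detent, and I did one grasp instead of several. I did not re-check the bystanders with a final picture.

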